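# Clamp a sandal sole with the cam strap clamp

### The arm

A 7-joint arm with a two-finger parallel gripper is mounted at the origin on the work surface. World frame = base frame: x ahead of the robot, y to its left, z up, the work surface at z = 0. Lengths are in m, angles in rad, forces in N, time in s.
With the tool pointing down it reaches from about 0.4 to 0.85 m from the base axis. Payload 6.9 kg.
Tool frame: the origin (TCP) lies on the front face of the gripper's body, between the roots of the fingers; the fingertips stand 73 mm ahead of it and the grasp point (between the pads) lies 54 mm ahead of it (grip_depth is the x of the grasp point in the tool frame, in m); x points along the fingers, z is the direction in which the jaws open and shut, and the axes are right-handed (so a half turn about x gives the same grasp; the last joint's range is limited). The gripper opens to 85 mm and grips with 20 to 120 N. Pads are 22 mm wide; open, the fingers measure 114 mm over their backs; the gripper's body (76 mm by 85 mm) begins 54 mm behind the grasp point. The pads swing forward as they close: fully open they stand 13 mm farther back than shut.
Start: joints at [1.224, 0.507, -0.238, 1.5, 0.126, 1.149, -0.155], TCP at [0.273, -0.562, 0.304] pointing down, gripper open.
Joint ranges: [-3.08, 3.08], [-0.24, 2.05], [-1.43, 1.35], [0, 2.5], [-1.52, 4.66], [0.17, 1.96], [-2.89, 2.89]. Speed limits (rad/s): [2.39, 2.39, 3.14, 3.14, 3.14, 3.14, 3.14].

### API

Orientations are given as a rotation vector (axis times angle).
In Python, from station import move_ptp, move_linear, set_joints, grip, sleep, ik, read_state, get_image, get_calibration, PlanningError, finish_job, grip_depth gives the robot as it stands. The module is installed in compiled form; this text tells all that it offers. Calls block until the motion is done:
- move_ptp(position, orientation): joint-space move of the TCP to a pose.
- move_linear(position, vel=0.15, frame=None, stop_force=None): straight line of the TCP; frame=None keeps the orientation; vel is the mean speed in m/s. With stop_force (N) it stops when the force on the tool has changed by that much, and returns True; else False.
- set_joints(angles): joint-space move.
- grip(opening, squeeze=None): finger opening in m; squeeze is the grip in N (None keeps the last); returns when the fingers have stopped.
- sleep(seconds).
- ik(position, orientation): joint angles nearest the present ones, or None.
- read_state(): the state.
- get_image(name): name is "scene" or "top"; returns (picture, depth): 400x640x3 uint8, blue, green, red; 400x640 float32, m along the optical axis (not along the pixel's ray), 0 where there is no reading.
- get_calibration(name): a dict with "intrinsics" (3x3 intrinsics, pixels), "pose" (4x4, takes a point from camera to world coordinates). Camera axes: x right, y down, z forward; pixel columns grow to the right and rows downward; lengths in m; the calibration is good to about 2 mm. A picture is of the moment at which its call begins. get_calibration takes no time and is no camera call.
A pose or a line that the arm cannot do raises PlanningError and nothing moves.
- finish_job(): hands the job in, once; it reports no verdict.
The state is a dict: "time": time; "joint_pos": joint angles; "joint_vel": joint speeds; "joint_torque": joint torques, N m; "tool_pos": TCP position; "tool_rot": TCP orientation; "ft_force": force on the tool from outside, world axes, zero at the start; "torque": the same for the moment, N m; "grip_width": finger opening in m.
Only numpy, scipy, OpenCV 4.12 (cv2) and the standard library are available. Lean on these libraries where they do the work, as an engineer would, in place of code of your own. Each camera call takes 0.05 s, during which the arm holds its last target.

### The job

One of the two strap clamps on the sandal maker's bench has a wooden sandal sole lying under its rubber foot. On that clamp, first set the lock force: with the cam lever still up, turn the T-shaped nut clockwise (seen from above), less than a quarter turn, until its bar lies in line with the strap. Then flip the cam lever down away from the nut until it lies flat, so that the sole is held where it is, and let go.

Things in the scene. Friction and masses are not known exactly. Their poses are not given: they have to be found in the camera images.
- clamp: Strap clamp with the sole under it, fixed to the bench. Origin: bench top, under the nut's axis; +z up, +x along the strap to foot and sole, -x to the lever. Base plate x -135 to 22 mm, 90 wide, 10 high. Strap 36 wide, top z 60, x -75 to 90, with two prongs back to x -125 beside the lever. Rubber foot at x 75. Bracket cheeks x -105, y +/-30, 54 high. An identical clamp beside it has no sole.
- clamp_nut (a joint): T-shaped steel nut on the clamp's z axis: upright flat bar 52 mm long, 12 thick, z 88 to 116 mm, on a 12 mm shank. Pinch across the 12 mm. Rad: 0 = bar along the clamp's x (right lock force), grows clockwise from above; bar direction = clamp yaw minus value. Starts -1.3 to -0.7, stops -1.6 and 0.6. Nut, strap and lever stand 3 mm higher per rad below 0. Stiff (0.12 N m), stays put.
- clamp_lever (a joint): Cam lever, 98 mm from pivot to tip: 12 mm wide steel shank, round wooden handle 16 mm thick from 40 to 98 mm. Pivot: level pin along the clamp's y at its x -105, y 0, z 36 mm. Rad: 0 = upright, grows as it tips to the clamp's -x, away from the nut; 1.571 = flat, locked, level at z 36. Starts 0.05 to 0.40; stays where left. Push it from the nut's side, then down, 2 to 5 N at the handle.
- sole: Flat sandal sole, light wood with a dark grey top layer, 84 (78 at the waist) x 230 x 24 mm, round ends, 220 g, loose on the bench under the rubber foot, its long side (its y) across the strap. Origin: centre of its underside.
Mind the look-alikes: they are no part of the job. What is shaped like the clamp but green or orange is not meant.

How it is judged:
On the way:
1. the nut's bar is in line with the strap (within 14 degrees) while the lever is still up (value of joint clamp_nut between -0.25 and 0.25 rad and value of joint clamp_lever below 0.8 rad), for 0.2 s.
At the end, for the whole second after the job is handed in: The lever lies flat (within 10 degrees), the nut's bar is in line with the strap (within 15 degrees), so that the foot presses on the sole with 6 to 18 N, and the sole is at rest within 15 mm of where it started (value of joint clamp_lever above 1.39 rad and value of joint clamp_nut between -0.27 and 0.27 rad and contact force between clamp and sole between 6 and 18 N and distance of sole from where it was at the start of the episode below 0.015 m and linear speed of sole below 0.02 m/s); the robot touches nothing.
It also fails if it takes over 42 s, if anything falls off the work surface, if the arm or the gripper's body presses on something with over 40 N, if the wrist force passes 120 N, or if a joint passes its speed limit or range.

## Working session

There is one attempt and no reset: what is moved stays moved. The work goes in short steps, each a Python script; the robot and the scene stay as the last script left them, time stands still between calls to the robot, and variables do not carry over. Pictures are saved under pics/ and viewed, and the job is handed in when it is done.

```bash
mkdir -p pics; python3 - <<'E'
from station import *
import cv2,numpy as np
for n in("scene","top"):
    p,d=get_image(n);cv2.imwrite(f"pics/{n}0.png",p);np.save(f"pics/{n}0.npy",d)
    c=get_calibration(n);print(n,np.round(c["intrinsics"],1).tolist(),np.round(c["pose"],3).tolist())
s=read_state();print(s["time"],s["tool_pos"],s["tool_rot"],s["ft_force"],grip_depth)
E
```

```text
scene [[496.4, 0.0, 322.6], [0.0, 496.4, 199.5], [0.0, 0.0, 1.0]] [[-0.206, 0.774, -0.599, 1.224], [0.979, 0.162, -0.127, 0.228], [-0.001, -0.613, -0.79, 0.947], [0.0, 0.0, 0.0, 1.0]]
top [[445.8, 0.0, 318.9], [0.0, 445.8, 195.9], [0.0, 0.0, 1.0]] [[-0.011, -0.995, 0.101, 0.478], [-1.0, 0.012, 0.004, 0.063], [-0.005, -0.101, -0.995, 0.972], [0.0, 0.0, 0.0, 1.0]]
0.1 [ 0.2726442  -0.56204486  0.30313417] [ 0.87114118  1.39104736 -0.86982888] [ 0.17715061 -0.83507607  0.66053462] 0.0539
```

View pics/scene0.png

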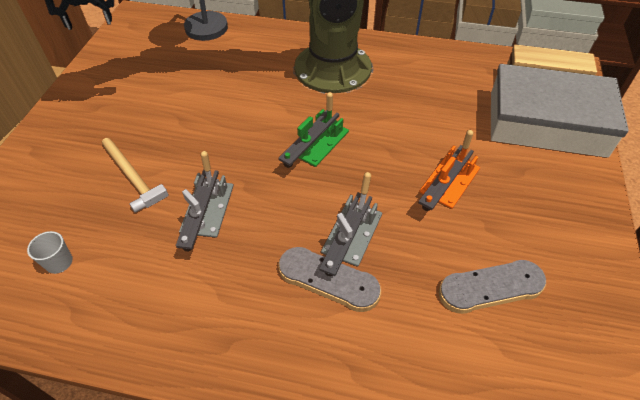

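View pics/top0.png

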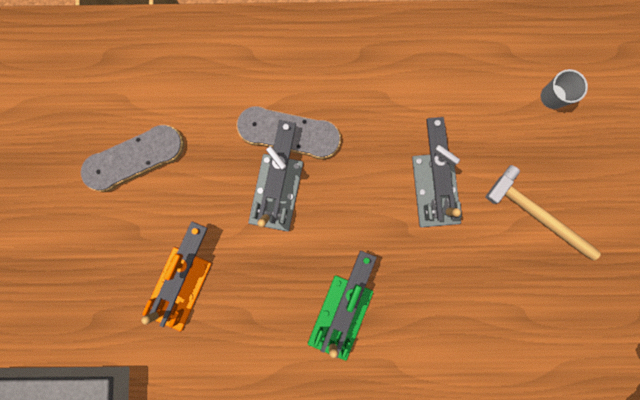

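Candidates in the top view are the grey clamp at (278,170) with a sole under its foot, the grey clamp at (437,175) without a sole, the orange one at (180,280) and the green one at (343,305). The first is the only grey clamp with a sole. I'll confirm it in a crop and measure it.

```bash
cat > h.py <<'E'
import numpy as np,cv2
from station import get_calibration
def pts(n,d):
    c=get_calibration(n);K=np.array(c["intrinsics"]);T=np.array(c["pose"])
    v,u=np.mgrid[0:d.shape[0],0:d.shape[1]]
    P=np.stack([(u-K[0,2])/K[0,0]*d,(v-K[1,2])/K[1,1]*d,d],-1)
    return P@T[:3,:3].T+T[:3,3]
def proj(n,p):
    c=get_calibration(n);K=np.array(c["intrinsics"]);T=np.array(c["pose"])
    q=(np.atleast_2d(p)-T[:3,3])@T[:3,:3]; q=q@K.T
    return q[:,:2]/q[:,2:]
E
python3 - <<'E'
import numpy as np,cv2
from h import *
a=cv2.imread("pics/top0.png")[95:240,230:350];b=cv2.imread("pics/scene0.png")[165:310,270:390]
cv2.imwrite("pics/crop0.png",np.hstack([cv2.resize(x,None,fx=3.3,fy=3.3,interpolation=cv2.INTER_CUBIC) for x in(a,b)]))
for n,(r0,r1,c0,c1) in dict(top=(95,240,230,350),scene=(165,310,270,390)).items():
    d=np.load(f"pics/{n}0.npy");P=pts(n,d)
    X=P[r0:r1,c0:c1].reshape(-1,3);X=X[d[r0:r1,c0:c1].ravel()>0]
    print(n,"table z",np.median(X[X[:,2]<.006,2]) if (X[:,2]<.006).any() else None, X[:,2].max())
    for lo,hi in((.006,.014),(.019,.029),(.055,.070),(.085,.105),(.112,.126),(.126,.16)):
        m=(X[:,2]>lo)&(X[:,2]<hi);Y=X[m]
        if len(Y)<4: print(lo,len(Y));continue
        r=cv2.minAreaRect((Y[:,:2]*1000).astype(np.float32))
        cv=np.cov(Y[:,:2].T);w,V=np.linalg.eigh(cv)
        print(lo,hi,len(Y),Y.mean(0).round(4),"rect",np.round(r[0],1),np.round(r[1],1),round(r[2],1),"pca",np.degrees(np.arctan2(V[1,1],V[0,1])).round(1))
E
```

```text
top table z 0.00017014476926008326 0.1346161382126635
0.006 0.014 1568 [0.5888 0.1555 0.0101] rect [594.7 136.7] [204.5 192.3] 84.7 pca 167.9
0.019 0.029 2921 [0.7165 0.1328 0.0239] rect [639.6 152.3] [228.1 240.5] 76.4 pca 76.9
0.055 0.07 1475 [0.6295 0.1524 0.0628] rect [624.4 151.8] [ 65.2 214.2] 77.3 pca 168.1
0.085 0.105 29 [0.5552 0.1634 0.0973] rect [584.9 154.2] [ 37.8 132.4] 84.4 pca 164.7
0.112 0.126 182 [0.6277 0.1528 0.1183] rect [583.9 156.2] [ 40.2 156.9] 84.2 pca 172.5
0.126 0.16 55 [0.5144 0.1767 0.1309] rect [514.4 177. ] [13.3 15. ] 41.3 pca 124.6
scene table z -0.0014852961637761286 0.13263201104773614
0.006 0.014 1124 [0.6307 0.1656 0.0092] rect [592.  137.8] [222.4 365.3] 88.3 pca 165.9
0.019 0.029 2921 [0.7191 0.1355 0.0224] rect [605.5 113.6] [362.9 215.4] 9.6 pca 77.4
0.055 0.07 1147 [0.6401 0.1505 0.0613] rect [623.8 147.2] [ 48.5 216.5] 78.5 pca 167.9
0.085 0.105 113 [0.5927 0.1618 0.096 ] rect [591.4 155. ] [ 38.9 146.4] 83.9 pca 169.9
0.112 0.126 169 [0.6137 0.1563 0.1169] rect [588.8 154.9] [ 40.5 149.7] 83.5 pca 169.4
0.126 0.16 29 [0.5166 0.1757 0.1292] rect [515.6 175.9] [13.4 13.1] 8.9 pca 104.0
```

View pics/crop0.png

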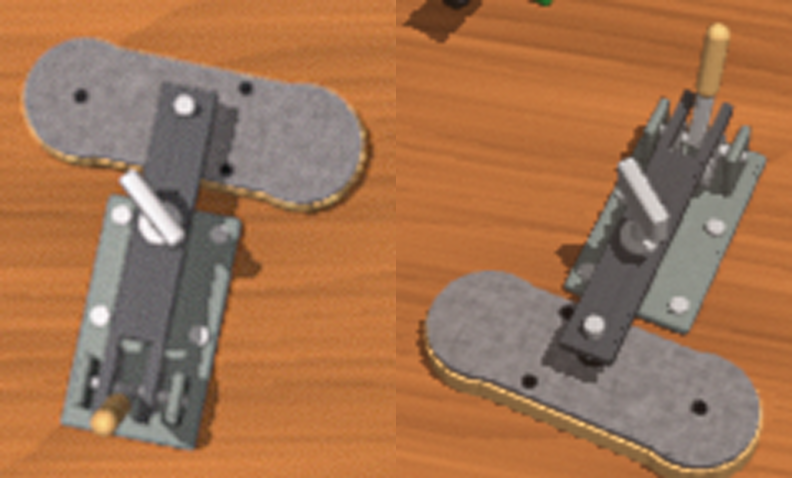

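```bash
python3 - <<'E'
import numpy as np,cv2
from h import *
C=[]
for n,(r0,r1,c0,c1) in dict(top=(95,240,230,350),scene=(165,310,270,390)).items():
    d=np.load(f"pics/{n}0.npy");P=pts(n,d)
    X=P[r0:r1,c0:c1].reshape(-1,3)
    m=(X[:,2]>.105)&(X[:,0]>.58);Y=X[m]
    r=cv2.minAreaRect((Y[:,:2]*1000).astype(np.float32))
    w,V=np.linalg.eigh(np.cov(Y[:,:2].T))
    print(n,"nut",len(Y),Y.mean(0).round(4),Y[:,2].max().round(4),np.round(r,1) if 0 else r,np.degrees(np.arctan2(V[1,1],V[0,1])).round(1))
    S=X[(X[:,2]>.055)&(X[:,2]<.07)]
    # strap: only x along
    for yaw0 in (-10,-11,-12,-13,-14):
        a=np.radians(yaw0);R=np.array([[np.cos(a),-np.sin(a)],[np.sin(a),np.cos(a)]])
        q=S[:,:2]@R; f=q[:,0]>np.percentile(q[:,0],60)
        print(yaw0,"x",np.percentile(q[:,0],[.3,99.7]).round(4),"y front",np.percentile(q[f,1],[2,50,98]).round(4), "w",np.ptp(np.percentile(q[f,1],[1,99])).round(4))
    L=X[(X[:,2]>.075)&(X[:,0]<.57)];print("lever",len(L),L.min(0).round(3),L.max(0).round(3),L.mean(0).round(4))
    # plate
    B=X[(X[:,2]>.008)&(X[:,2]<.013)&(X[:,0]<.68)];
    r=cv2.minAreaRect((B[:,:2]*1000).astype(np.float32));print("plate",r)
E
```

```text
top nut 170 [0.6403 0.1499 0.1176] 0.1226 ((641.3185424804688, 150.4558563232422), (51.7572135925293, 11.804916381835938), 37.258113861083984) -142.7
-10 x [0.4827 0.6948] y front [0.2402 0.2566 0.2748] w 0.0355
-11 x [0.4781 0.6902] y front [0.2517 0.268  0.2863] w 0.0353
-12 x [0.4735 0.6855] y front [0.2629 0.2793 0.2978] w 0.0355
-13 x [0.4687 0.6804] y front [0.2741 0.2903 0.3091] w 0.0359
-14 x [0.4637 0.6751] y front [0.2851 0.3014 0.3206] w 0.0367
lever 172 [0.478 0.063 0.079] [0.533 0.184 0.972] [0.5029 0.1308 0.4565]
plate ((595.2050170898438, 127.62257385253906), (154.11306762695312, 187.9130859375), 78.10563659667969)
scene nut 225 [0.8044 0.1709 0.344 ] 0.9474 ((919.7359619140625, 194.39244079589844), (611.5230102539062, 31.67146110534668), 9.183210372924805) -172.3
-10 x [0.4822 0.6969] y front [0.2393 0.2577 0.2739] w 0.036
-11 x [0.4778 0.6924] y front [0.2507 0.269  0.2854] w 0.0354
-12 x [0.4731 0.6876] y front [0.2624 0.2804 0.2969] w 0.0351
-13 x [0.468  0.6825] y front [0.2738 0.2919 0.3082] w 0.0353
-14 x [0.4629 0.6773] y front [0.2848 0.3031 0.3196] w 0.0357
lever 162 [0.509 0.166 0.075] [0.535 0.183 0.133] [0.5247 0.1749 0.1074]
plate ((528.9072265625, 143.32562255859375), (293.0786437988281, 147.0878448486328), 16.01761245727539)
```

The enlarged crop confirms it: a grey clamp with the sole under its foot and the nut bar turned. I measure the nut axis at about (0.6415, 0.150), yaw −12°, the bar at +37° (nut ≈ −0.86) and the lever at ≈ 0.25. The 52×12 mm bar, the strap extent and the heights all agree with the sizes given. Next I check the IK and approach.

```bash
cat >> h.py <<'E'
from scipy.spatial.transform import Rotation as Ro
YAW=np.radians(-11.8);O=np.array([.6415,.150,0])
def ori(jaw):  # tool x down, z (jaw) at heading jaw
    x=np.array([0,0,-1.]);z=np.array([np.cos(jaw),np.sin(jaw),0]);y=np.cross(z,x)
    return Ro.from_matrix(np.stack([x,y,z],1)).as_rotvec()
def W(x,y,z): return O+np.array([np.cos(YAW)*x-np.sin(YAW)*y,np.sin(YAW)*x+np.cos(YAW)*y,z])
E
python3 - <<'E'
from station import *;from h import *
for k in(0,np.pi):
  for val in(-.86,0):
    for z in (.25,.158):
      q=ik(O+[0,0,z],ori(YAW-val+np.pi/2+k));print(k,val,z,None if q is None else np.round(q,3))
  q=ik(W(-174,0,0)*0+W(-.174,0,.117),ori(YAW+np.pi/2+k));print("lev",None if q is None else np.round(q,3))
E
```

```text
0 -0.86 0.25 [ 0.323  0.857 -1.226  1.473  0.81   1.379  1.281]
0 -0.86 0.158 [ 0.326  0.977 -1.227  1.576  0.95   1.284  1.174]
0 0 0.25 [ 0.27   0.782 -1.054  1.474  0.692  1.289  0.513]
0 0 0.158 [ 0.232  0.85  -0.947  1.577  0.748  1.111  0.465]
lev [-0.027  0.625 -0.602  2.032  0.575  0.655  0.355]
3.141592653589793 -0.86 0.25 [ 0.066  0.649 -0.596  1.477  0.383  1.134 -1.515]
3.141592653589793 -0.86 0.158 [-0.003  0.72  -0.463  1.581  0.376  0.93  -1.51 ]
3.141592653589793 0 0.25 [-0.025  0.621 -0.425  1.478  0.272  1.101 -2.28 ]
3.141592653589793 0 0.158 [-0.094  0.699 -0.3    1.582  0.245  0.898 -2.258]
lev [-0.244  0.575 -0.266  2.035  0.271  0.565 -2.476]
```

```bash
python3 - <<'E'
from station import *;from h import *;import cv2
o=ori(YAW+.86+np.pi/2)
move_ptp(O+[0,0,.25],o)
grip(.045,60)
s=read_state();print(s["time"],s["tool_pos"],s["joint_pos"].__repr__(),s["grip_width"])
print(move_linear(O+[0,0,.159],vel=.12,stop_force=12))
s=read_state();print(s["time"],s["tool_pos"],s["ft_force"])
a=[get_image("top")[0][95:240,230:350],get_image("scene")[0][165:310,270:390]]
cv2.imwrite("pics/c1.png",np.hstack([cv2.resize(x,None,fx=3.3,fy=3.3,interpolation=cv2.INTER_CUBIC) for x in a]))
E
```

```text
3.4083 [0.64150486 0.14997957 0.25002629] array([ 0.32325793,  0.85655542, -1.22611912,  1.47331988,  0.81021422,
        1.37927932,  1.28119936]) 0.04480638884860058
False
4.3167 [0.64175635 0.1504232  0.15978766] [ 0.98410104 -0.0468826  -0.42884073]
```

View pics/c1.png

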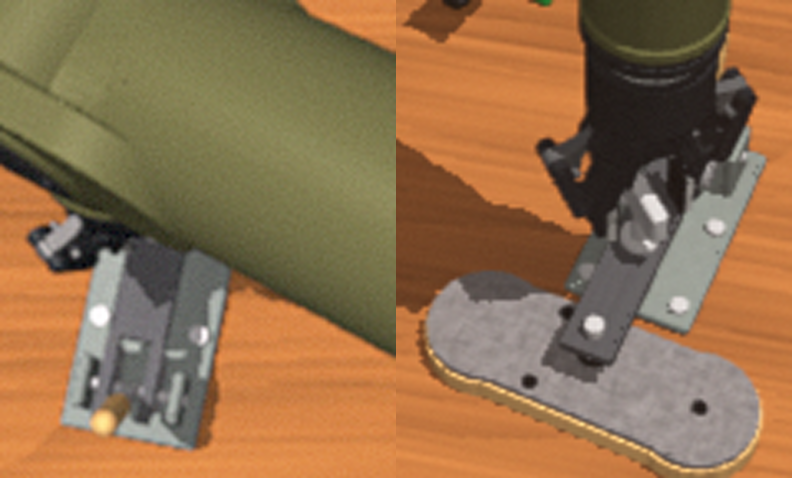

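The fingers straddle the bar, whose end shows at (650,205), and the sole is unmoved. I'll close the gripper and turn.

```bash
python3 - <<'E'
from station import *;from h import *;import cv2
grip(.0,60)
s=read_state();print(s["time"],s["grip_width"],s["ft_force"],s["torque"])
q=np.array(s["joint_pos"]);p0=np.array(s["tool_pos"])
for i in range(1,7):
    v=-.86+.86*i/6
    move_linear(O+[0,0,.159-.0026*i/6],vel=.002,frame=ori(YAW-v+np.pi/2)) if 0 else move_ptp(O+[0,0,.159-.0026*i/6],ori(YAW-v+np.pi/2))
    s=read_state();print(round(s["time"],2),np.round(s["ft_force"],1),np.round(s["torque"],2),round(s["grip_width"],4),np.round(s["tool_pos"],4))
sleep(.3)
R=Ro.from_rotvec(s["tool_rot"]).as_matrix();print("jaw-90 rel yaw deg",np.degrees(np.arctan2(R[1,2],R[0,2])-np.pi/2-YAW))
E
```

```text
4.8083 0.011009372898159378 [-1.40406423  0.63671594  4.93081756] [ 0.01648427  0.28847854 -0.116591  ]
5.06 [-0.7  0.5  6.4] [ 0.03  0.31 -0.19] 0.0111 [0.6415 0.1503 0.1591]
5.31 [-1.5 -0.2  7.6] [-0.12  0.35 -0.13] 0.0109 [0.6416 0.1501 0.1587]
5.56 [-1.7 -0.6  6.3] [-0.2   0.34 -0.16] 0.0112 [0.6417 0.15   0.1583]
5.81 [-2.2 -1.9  7.4] [-0.23  0.34 -0.12] 0.0113 [0.6417 0.1498 0.1578]
6.06 [-2.5 -1.8  7.6] [-0.31  0.44 -0.12] 0.0108 [0.6417 0.1497 0.1574]
6.31 [-1.8 -1.7  6.9] [-0.45  0.39 -0.22] 0.0111 [0.6417 0.1495 0.1569]
jaw-90 rel yaw deg 0.24088738276323296
```

```bash
python3 - <<'E'
from station import *;from h import *;import cv2
grip(.045)
move_linear(O+[0,0,.235],vel=.15)
grip(0,60)
move_linear(W(-.06,0,.235),vel=.2)
s=read_state();print(s["time"],s["grip_width"],s["ft_force"])
p,d=get_image("scene");P=pts("scene",d);t=get_image("top")[0]
X=P[165:310,270:390].reshape(-1,3)
Y=X[(X[:,2]>.106)&(X[:,2]<.125)&(np.hypot(X[:,0]-O[0],X[:,1]-O[1])<.035)]
if len(Y)>10:
    r=cv2.minAreaRect((Y[:,:2]*1000).astype(np.float32));w,V=np.linalg.eigh(np.cov(Y[:,:2].T));print(len(Y),Y.mean(0),r,np.degrees(np.arctan2(V[1,1],V[0,1])))
cv2.imwrite("pics/c2.png",np.hstack([cv2.resize(x,None,fx=3.3,fy=3.3,interpolation=cv2.INTER_CUBIC) for x in (t[95:240,230:350],p[165:310,270:390])]))
E
```

```text
8.6583 -0.00013806984928423825 [ 0.55210388 -0.73392998  0.13721302]
137 [0.6445528  0.14932279 0.11343616] ((642.0167846679688, 148.74374389648438), (13.063310623168945, 52.76972579956055), 79.3598403930664) 168.13602755433908
```

View pics/c2.png

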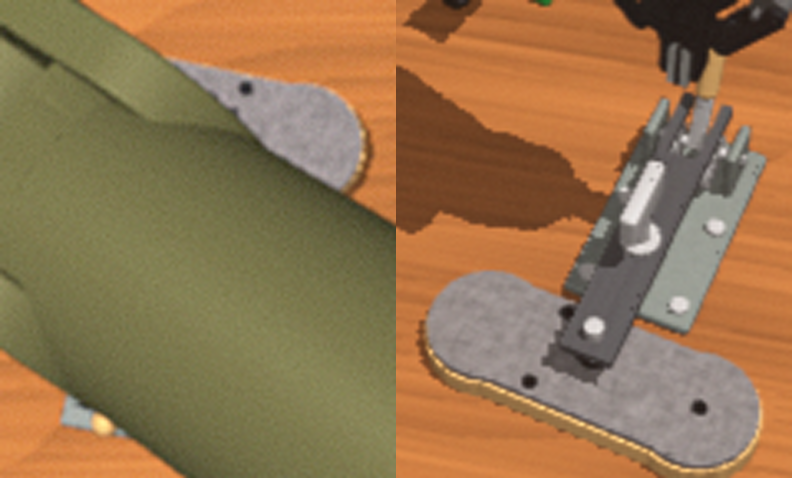

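The bar now lies at −11.9°, in line with the strap, and the lever is still up. Next I push the lever over with closed fingers along its arc.

```bash
python3 - <<'E'
from station import *;from h import *;import cv2
r=.080
def tcp(th,off): return W(-.105-r*np.sin(th)+off*np.cos(th)+.011,0,.036+r*np.cos(th)+off*np.sin(th)+.073)
move_linear(W(-.072,0,.235)); print(move_linear(W(-.072,0,.186),vel=.1,stop_force=10))
for th in np.linspace(.2,1.5,11):
    h=move_linear(tcp(th,.007),vel=.08,stop_force=25)
    s=read_state();print(round(th,2),h,round(s["time"],2),np.round(s["ft_force"],1),np.round(s["tool_pos"],4))
    if h: break
E
```

```text
False
0.2 False 10.19 [-0.4  0.4 -0.1] [0.541  0.171  0.1892]
0.33 False 10.47 [-0.2 -0.2  0.4] [0.5306 0.1731 0.1869]
0.46 False 10.76 [-0.   0.2  0.6] [0.5206 0.1753 0.1837]
0.59 False 11.04 [-0.1 -0.1 -0.1] [0.5113 0.1772 0.1793]
0.72 False 11.32 [-0.6  0.1  0.1] [0.5027 0.179  0.1736]
0.85 False 11.61 [ 0.1 -0.5  0. ] [0.4949 0.1806 0.1669]
0.98 False 11.89 [-0.2 -0.   0.9] [0.488  0.182  0.1592]
1.11 False 12.18 [ 0.2 -0.7 -0.2] [0.4821 0.1832 0.1507]
1.24 False 12.46 [-0.1  1.2  0.6] [0.4775 0.1842 0.1415]
1.37 False 12.74 [ 0.4 -0.2 -0. ] [0.4739 0.1849 0.1316]
1.5 False 13.03 [-0.1  0.6  0.3] [0.4717 0.1854 0.1214]
```

```bash
python3 - <<'E'
from station import *;from h import *;import cv2
p,d=get_image("scene");t=get_image("top")[0]
cv2.imwrite("pics/c3.png",np.hstack([cv2.resize(x,None,fx=3.3,fy=3.3,interpolation=cv2.INTER_CUBIC) for x in (t[95:240,230:350],p[135:280,285:405])]))
E
```

```text
(no output)
```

View pics/c3.png

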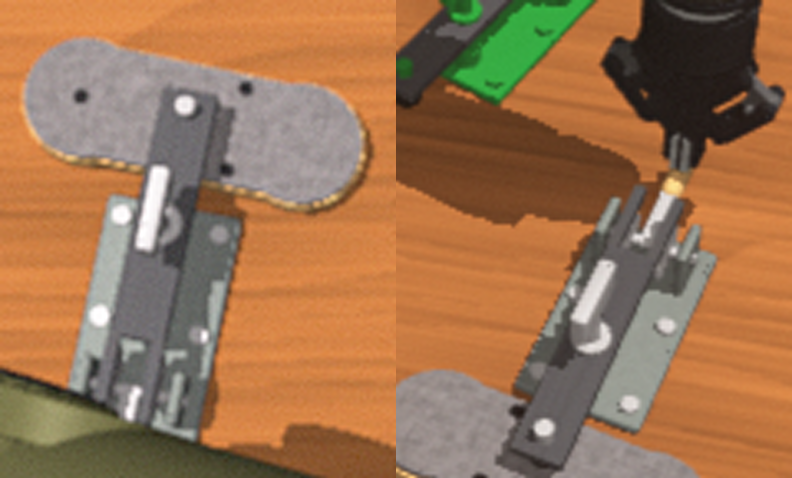

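The lever has followed and lies nearly flat, with the fingers on its handle. Now the final press down.

```bash
python3 - <<'E'
from station import *;from h import *;import cv2
b=W(-.105-.080+.011,0,0)
h=move_linear(b+[0,0,.106],vel=.03,stop_force=15)
s=read_state();print(h,s["time"],np.round(s["ft_force"],1),np.round(s["tool_pos"],4))
sleep(.2)
s=read_state();print(np.round(s["ft_force"],1),np.round(s["tool_pos"],4))
move_linear(b+[0,0,.25],vel=.2)
move_ptp([.35,-.35,.3],ori(YAW+np.pi/2))
s=read_state();print(s["time"],s["ft_force"])
sleep(.2)
I={n:get_image(n) for n in("scene","top")}
old={n:np.load(f"pics/{n}0.npy") for n in I}
for n in I:
    d=I[n][1];X=pts(n,d).reshape(-1,3);loc=(X-O)[:,:2]@np.array([[np.cos(YAW),-np.sin(YAW)],[np.sin(YAW),np.cos(YAW)]])
    m=(loc[:,0]>-.21)&(loc[:,0]<-.142)&(abs(loc[:,1])<.012)&(X[:,2]>.015)
    print(n,"handle pts",m.sum(), np.polyfit(loc[m,0],X[m,2],1) if m.sum()>5 else None, X[m,2].max() if m.any() else 0)
    for xx in(-.15,-.17,-.19,-.2):
        k=m&(abs(loc[:,0]-xx)<.006); print(xx,k.sum(),X[k,2].max() if k.any() else None)
    m=(np.hypot(*loc.T)<.035)&(X[:,2]>.104)&(X[:,2]<.13)
    w,V=np.linalg.eigh(np.cov(X[m,:2].T));print("nut",m.sum(),X[m].mean(0),np.degrees(np.arctan2(V[1,1],V[0,1])))
    for D in(old[n],d):
        Z=pts(n,D).reshape(-1,3);k=(Z[:,2]>.019)&(Z[:,2]<.029)&(np.hypot(Z[:,0]-.72,Z[:,1]-.134)<.125)&(Z[:,0]>.66)
        print("sole",k.sum(),Z[k].mean(0).round(4),cv2.minAreaRect((Z[k,:2]*1000).astype(np.float32)))
t,p=I["top"][0],I["scene"][0]
cv2.imwrite("pics/c4.png",np.hstack([cv2.resize(x,None,fx=3.3,fy=3.3,interpolation=cv2.INTER_CUBIC) for x in (t[95:240,230:350],p[165:310,270:390])]))
E
```

```text
True 13.4917 [-2.8 -3.7 18.6] [0.4713 0.1861 0.1146]
[-2.1 -2.3 15.1] [0.4713 0.186  0.1148]
16.5167 [ 0.01691009 -0.6416092  -0.8457075 ]
scene handle pts 127 [-0.02913125  0.03525375] 0.046176646526118525
-0.15 28 0.046176646526118525
-0.17 29 0.04506902515389721
-0.19 28 0.04396393116431363
-0.2 7 0.04396393116431363
nut 142 [0.6449607  0.14927275 0.1130504 ] 168.4277878283217
sole 2888 [0.721  0.1351 0.0224] ((716.928955078125, 132.45616149902344), (225.77838134765625, 82.109130859375), 77.0019302368164)
sole 2871 [0.7214 0.1352 0.0224] ((717.6292724609375, 131.67453002929688), (225.6119384765625, 82.8550796508789), 75.8241958618164)
top handle pts 212 [-0.00340423  0.04169384] 0.047671167802476044
-0.15 38 0.047671167802476044
-0.17 45 0.0463947168664528
-0.19 45 0.046475960873485045
-0.2 25 0.04584825131612269
nut 173 [0.64048131 0.14989343 0.11501462] 168.20025047710803
sole 2901 [0.7177 0.1325 0.0239] ((715.875732421875, 133.85781860351562), (228.0727996826172, 83.52088165283203), 76.3787841796875)
sole 2918 [0.7177 0.1323 0.0239] ((716.8587036132812, 132.97036743164062), (227.7978973388672, 80.31037902832031), 77.00105285644531)
```

View pics/c4.png

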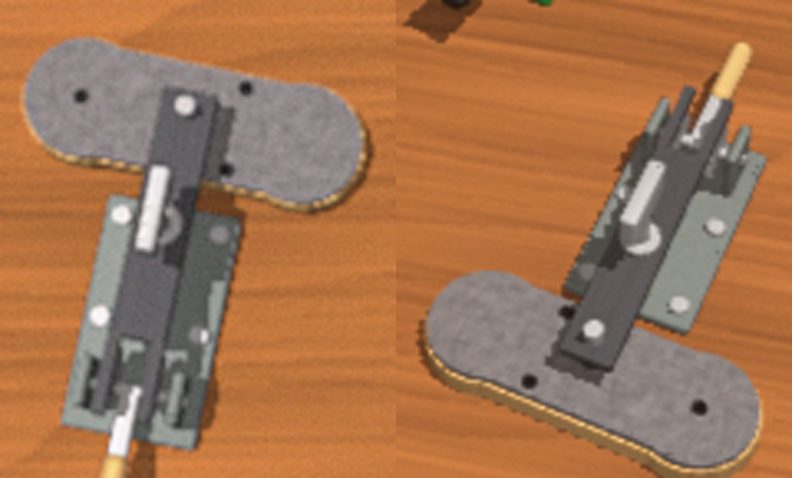

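The lever is flat: its handle top is level at about 44–46 mm, with a slope within about 2°. The nut bar is at −11.7° against the strap's −11.8°, and the sole moved less than 1 mm. Handing in.

```bash
python3 -c "
from station import *
finish_job();print(read_state()['time'])"
```

```text
the job is handed in; nothing more can be done
the job is handed in; nothing more can be done
```

The job is done and handed in: the nut on the grey clamp with the sole is set, its cam lever is down flat, and the arm is clear of everything. My last clock reading before handing in was about 16.5 s.

- **Nut:** I turned it clockwise from about −0.86 rad to in line with the strap while the lever was still up. The last images show the bar at about −11.7°, against −11.8° for the strap.
- **Lever:** I pushed it over with closed fingers and pressed it down until it stopped, at 15 to 19 N. Its handle lies level, with the top at 44–46 mm where 44 mm is expected.
- **Sole:** It moved less than 1 mm.
- **Not checked:** I had no way to measure the foot's force on the sole, so the 6 to 18 N is inferred from the nut setting and the flat lever.

None of the checks failed, and the two cameras agreed to within about 2 mm on heights and 4 mm on horizontal positions.

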